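# Power the supply, then start the unit test

### The arm

A 6-joint arm with a two-finger parallel gripper is mounted at the origin on the work surface. World frame = base frame: x ahead of the robot, y to its left, z up, the work surface at z = 0. Lengths are in mm, angles in degrees, forces in N, time in s.
With the tool pointing down it reaches from about 400 to 825 mm from the base axis. Payload 7 kg.
Tool frame: the origin (TCP) lies midway between the tips of the shut fingers; the grasp point (between the pads) lies 19 mm behind it; z points along the fingers, y is the direction in which the jaws open and shut (so a half turn about z gives the same grasp; the last joint's range is limited). The gripper opens to 85 mm and grips with 20 to 120 N. Pads are 22 mm wide; open, the fingers measure 114 mm over their backs; the gripper's body (76 mm by 85 mm) begins 54 mm behind the grasp point. The pads swing forward as they close: fully open they stand 13 mm farther back than shut.
Start: joints at [-53.394, 20.546, 0.682, 0, -70.136, -16.507], TCP at [231.936, -633.878, 231.302] pointing down, gripper open.
Joint ranges: [-176.03, 176.03], [-82.01, 121.73], [-58.28, 71.71], [-173.87, 95.51], [-174.79, -0.11], [-173.66, 173.66]. Speed limits (degrees/s): [136.94, 136.94, 172.46, 180, 180, 180].

### API

Orientations are given as a 3x3 rotation matrix whose columns are the frame's x, y, z axes.
In Python, from bench import * gives the robot as it stands.
- The arm moves only by the tool step_arm, never from a script. Its argument "increments" is a list of rows, each an object with "offset": the shift along the world's x, y, z each as a share of 1000 mm, from -1 to 1, a list of three; "delta_rot": the turn, a rotation vector about the world's x, y, z each as a share of 0.12 rad, from -1 to 1, a list of three; "claw": the closure, from 0 (fully open) to 1 (shut). A call has 1 to 8 rows; each row shifts and turns the commanded pose from where the row before left it; what a row does not reach is not made up. A row lasts 1/8 s, in which the tool goes at most 62.5 mm and 10.7 degrees, less where a joint would pass 70% of its speed; a pose out of reach is approached as far as the arm can. A call with a number of a shift or a turn outside -1 to 1 is refused whole. A call with a gripper value outside its range is refused whole. The fingers move at their own pace and stop on an object; "newtons" is the grip in N (left out, the last holds). Time passes only in rows, so rows that do not move let the fingers close. It gives the time, the measured TCP pose, the force and the opening at its end, in the units of the state.
- state(): the state, without advancing time (a new reading comes with each control period).
- camera(name): name is "side" or "top" or "wrist"; returns the picture (480x640x3 uint8, red, green, blue); there is no depth.
- camera_info(name): a dict with "camera_matrix" (3x3 intrinsics, pixels), "k1" (the pictures are not rectified: a ray, as slopes to the right and down, at radius r is drawn at 1 + k1 r^2 times it, then the intrinsics apply), "rvec" (rotation vector, rad) and "tvec" (3), from world to camera coordinates, as OpenCV has them. Camera axes: x right, y down, z forward; pixel columns grow to the right and rows downward; lengths in mm; the calibration is good to about 2 mm. A picture is of the moment at which its call begins: read the wrist's pose just before it. camera_info takes no time and is no camera call; for the wrist camera it gives the pose at the moment of the call.
- job_done(): hands the job in, once; it reports no verdict.
Trained networks look in the newest picture that a camera, given by its name, has taken for a name from the list of things; names that differ only in an ending like _2 or _b are one class to them, and where a whole thing is asked for, a point or a joint stands for the part that bears it (a point fixed in the world has none). Each returns a list of dicts, best first, with "score" (0 to 1); they miss things now and then, are a little off and sometimes report something else, mostly with a low value. They report only what shows in the picture. A call takes as long as a camera call.
- find_in(thing, camera): "centre" ([column, row] in pixels, amid what is visible of it).
- regions_of(thing, camera): "pixels" (480x640 bool, what is visible of it) and "centre" ([column, row] in pixels, amid what is visible of it).
The state is a dict: "time": time; "q": joint angles; "qvel": joint speeds; "tau": joint torques, N m; "tcp_pos": TCP position; "orientation": TCP orientation; "contact_force": force on the tool from outside, world axes, zero at the start; "wrist_torque": the same for the moment, N m; "width": opening from 0.0 (shut) to 1.0 (fully open).
Only numpy, scipy, OpenCV 4.12 (cv2) and the standard library are available. Lean on these libraries where they do the work, as an engineer would, in place of code of your own. Each camera call takes 0.05 s, during which the arm holds its last target.

### The job

A handheld unit is already lying in the nest of the blue-and-white tester. Switch on the grey bench supply with its green key, then start the test with the tester's yellow key: press each membrane key straight down with the closed gripper until you feel it resist firmly, hold it for a moment, and let go, without forcing it. Leave both red keys alone.

Things in the scene. Friction and masses are not known exactly. Their poses are not given: they have to be found in the camera images.
- supply_on: Green membrane key, 30 x 30 mm, 5 mm proud of the panel; origin at the middle of its top, z up; front left (robot's view) on the grey bench supply (200 x 190 mm, flat top panel 80 mm above the table, dark display with red bars). Gives 2.5 mm straight down: yields from 2 N, registers at 4.5 N (1.5 mm), stops at 6 N, springs back; bears 40 N: press until 6 to 8 N is felt.
- supply_off: Red membrane key, 30 x 30 mm, 5 mm proud of the panel; origin at the middle of its top, z up; on the grey supply, 76 mm to the right (-y side) of the green key, centre to centre. Leave alone. Registers at 4.5 N.
- test_start: Yellow membrane key, 30 x 30 mm, 5 mm proud of the panel; origin at the middle of its top, z up; front right (robot's view) on the tester (210 x 200 mm, white, flat blue top 60 mm above the table; behind the keys a black unit with yellow film, 20 mm high). Gives 2.5 mm straight down: yields from 2 N, registers at 4.5 N (1.5 mm), stops at 6 N, springs back; bears 40 N: press until 6 to 8 N is felt.
- test_stop: Red membrane key, 30 x 30 mm, 5 mm proud of the panel; origin at the middle of its top, z up; on the tester, 80 mm to the left (+y side) of the yellow key, centre to centre. Leave alone. Registers at 4.5 N.

How it is judged (in metres and radians):
On the way, in this order (a step that is already met when the one before it is completed fails the run):
1. the supply's green key is pressed until it registers (1.5 mm down, about 4.5 N) and held for 0.15 s (distance of supply_on from where it was at the start of the episode above 0.0015 m), for 0.15 s.
2. then the tester's yellow key is pressed until it registers (1.5 mm down, about 4.5 N) and held for 0.15 s (distance of test_start from where it was at the start of the episode above 0.0015 m), for 0.15 s.
At the end, for the whole second after the job is handed in: the green key and then the yellow key have been pressed and let go, and all four keys are up again, within 0.7 mm of their rest height (distance of each of supply_on, supply_off, test_start, test_stop from where it was at the start of the episode below 0.0007 m); the robot touches nothing.
It fails at once if a red key is pressed far enough to register (1.5 mm) (distance of any of supply_off, test_stop from where it was at the start of the episode above 0.0015 m).
It fails at once if a key is forced: more than 40 N on it (contact force between any of supply_on, supply_off, test_start, test_stop and the fingers above 40 N or contact force between any of supply_on, supply_off, test_start, test_stop and the arm above 40 N).
It also fails if it takes over 38 s, if anything falls off the work surface, if the arm or the gripper's body presses on something with over 40 N, if the wrist force passes 120 N, or if a joint passes its speed limit or range.

## Working session

There is one attempt and no reset: what is moved stays moved. The work goes in short steps, Python scripts to look and compute and a tool call to move; the robot and the scene stay as the last step left them, time stands still between calls to the robot, and variables do not carry over. Pictures are saved under pics/ and viewed, and the job is handed in when it is done.

Besides the shell and the picture viewer there is one more tool, called after ">>>" as a command line: name --argument value ..., lists and objects as JSON in quotes. step_arm: Moves the arm, as the interface text tells. Its arguments: {"type":"object","properties":{"increments":{"type":"array","items":{"type":"object","properties":{"offset":{"type":"array","items":{"type":"number"}},"delta_rot":{"type":"array","items":{"type":"number"}},"claw":{"type":"number"}}}},"newtons":{"type":"number"}},"required":["increments"]}

```bash
mkdir -p pics
cat > h.py <<'E'
from bench import *
import numpy as np, cv2
def snap(c,n):
    im=camera(c); cv2.imwrite(f'pics/{n}.png',cv2.cvtColor(im,cv2.COLOR_RGB2BGR)); return im
def px2z(c,uv,z,info=None):
    i=info or camera_info(c); K=np.array(i['camera_matrix']); k1=i['k1']
    d=cv2.undistortPoints(np.array([[uv]],float),K,np.array([k1,0,0,0,0.]))[0,0]
    R=cv2.Rodrigues(np.array(i['rvec'],float))[0]; t=np.array(i['tvec'],float).ravel()
    C=-R.T@t; r=R.T@np.array([d[0],d[1],1]); return C+r*(z-C[2])/r[2]
E
python3 - <<'E'
from h import *
s=state(); print(s['time'],s['tcp_pos'],s['contact_force'])
for c in('top','side'):
    snap(c,c+'0')
    for n,z in(('supply_on',85),('supply_off',85),('test_start',65),('test_stop',65)):
        for d in find_in(n,c)[:3]: print(c,n,round(d['score'],2),np.round(d['centre'],1),np.round(px2z(c,d['centre'],z),1))
print(state()['time'])
E
```

```text
0.0 [ 231.75941364 -633.45866868  230.38764955] [-0.78886635  0.12989982  0.61550605]
top supply_on 0.87 [393.  241.4] [ 509.6 -118.8   85. ]
top supply_on 0.7 [146.  270.6] [460.6 264.7  85. ]
top supply_off 0.8 [439.5 257.7] [ 484.6 -190.5   85. ]
top supply_off 0.37 [193.2 274.5] [455.4 189.7  85. ]
top test_start 0.57 [193.2 276.6] [454.4 194.3  65. ]
top test_stop 0.81 [144.3 272.7] [459.6 273.7  65. ]
side supply_on 0.65 [318.2 210.5] [ 511.8 -118.2   85. ]
side test_start 0.78 [336.9 348. ] [455.2 195.9  65. ]
side test_stop 0.74 [326.7 396.2] [463.2 278.5  65. ]
0.5
```

View pics/top0.png

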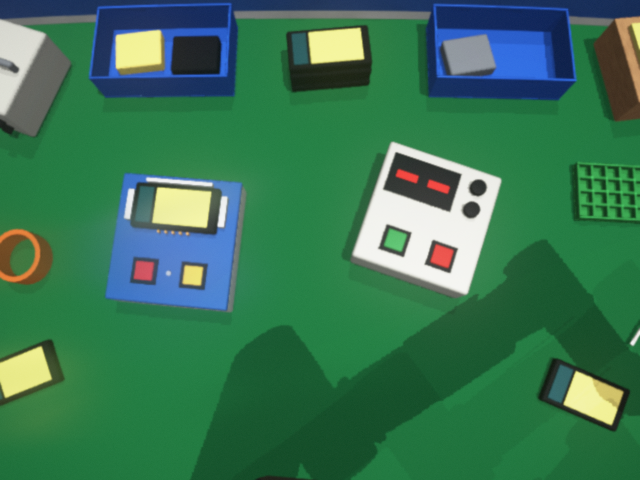

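View pics/side0.png

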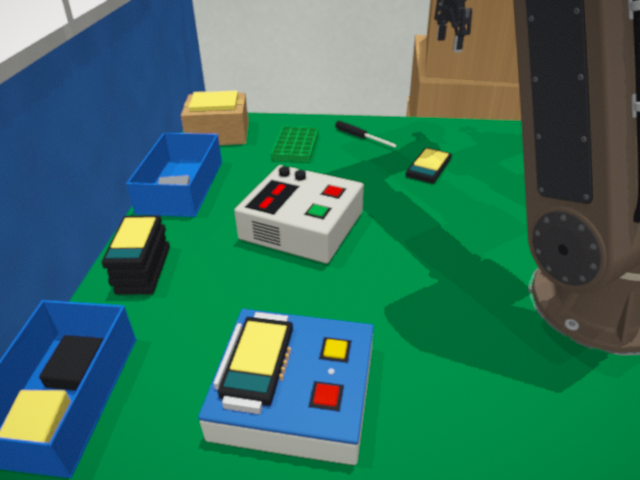

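The top view agrees with the side view. Green is at about (395,240), supply red at (441,257), yellow at (193,276) and tester red at (144,271). I'll refine the centres by colour from the saved pictures.

Run:
```python
from h import *
for c,seeds in(('top',dict(g=(395,240,85),r=(441,257,85),y=(193,276,65),r2=(144,271,65))),('side',dict(g=(318,210.5,85),r=(333,191,85),y=(336,349,65),r2=(326,396,65)))):
    im=cv2.imread(f'pics/{c}0.png'); lab=cv2.cvtColor(im,cv2.COLOR_BGR2LAB).astype(float)
    P={}
    for k,(u,v,z) in seeds.items():
        u,v=int(u),int(v); m=(np.linalg.norm(lab-lab[v-2:v+3,u-2:u+3].mean((0,1)),axis=2)<35).astype('uint8')
        n,l,st,ce=cv2.connectedComponentsWithStats(m); i=l[v,u]; P[k]=px2z(c,ce[i],z)
        print(c,k,st[i],ce[i].round(1),P[k].round(1))
    print(np.linalg.norm(P['g']-P['r']),np.linalg.norm(P['y']-P['r2']))
```

```text
top g [385 230  21  21 314] [395.1 239.8] [ 512.1 -122.2   85. ]
top r [431 245  22  22 339] [441.6 255.7] [ 487.8 -193.9   85. ]
top y [183 266  19  19 304] [192.4 275.1] [456.8 195.7  65. ]
top r2 [134 261  20  19 316] [143.4 270.2] [463.7 275.4  65. ]
75.72007549959916 79.95633939211005
side g [309 204  18  11 132] [317.5 209.5] [ 513.5 -121.3   85. ]
side r [325 186  17  10 113] [332.8 190.3] [ 489.2 -191.2   85. ]
side y [325 340  21  17 306] [335.1 348.1] [457.8 196.3  65. ]
side r2 [314 384  24  21 415] [325.9 394.3] [464.5 275.6  65. ]
74.03453870638603 79.65037889300736
```

>>> step_arm --increments '[{"offset": [0.024, 0.045, 0], "claw": 1}, {"offset": [0.024, 0.045, 0], "claw": 1}, {"offset": [0.024, 0.045, 0], "claw": 1}, {"offset": [0.024, 0.045, 0], "claw": 1}, {"offset": [0.024, 0.045, 0], "claw": 1}, {"offset": [0.024, 0.045, 0], "claw": 1}, {"offset": [0.024, 0.045, 0], "claw": 1}, {"offset": [0.024, 0.045, 0], "claw": 1}]' --newtons 40

```text
invalid input
```

The key spacings match the given 76 and 80 mm. The move was refused, possibly because `delta_rot` was left out.

>>> step_arm --increments '[{"offset": [0.024, 0.045, 0], "delta_rot": [0, 0, 0], "claw": 1}, {"offset": [0.024, 0.045, 0], "delta_rot": [0, 0, 0], "claw": 1}, {"offset": [0.024, 0.045, 0], "delta_rot": [0, 0, 0], "claw": 1}, {"offset": [0.024, 0.045, 0], "delta_rot": [0, 0, 0], "claw": 1}, {"offset": [0.024, 0.045, 0], "delta_rot": [0, 0, 0], "claw": 1}, {"offset": [0.024, 0.045, 0], "delta_rot": [0, 0, 0], "claw": 1}, {"offset": [0.024, 0.045, 0], "delta_rot": [0, 0, 0], "claw": 1}, {"offset": [0.024, 0.045, 0], "delta_rot": [0, 0, 0], "claw": 1}]' --newtons 40

```text
time: 1.5
tcp_pos: [424.6, -272.4, 231.7]
orientation: [[-0.939, -0.344, 0.001], [-0.344, 0.939, -0.0], [-0.001, -0.001, -1.0]]
contact_force: [1.5, -1.7, 0.1]
width: -0.001
```

>>> step_arm --increments '[{"offset": [0.022, 0.0375, -0.025], "delta_rot": [0, 0, 0], "claw": 1}, {"offset": [0.022, 0.0375, -0.025], "delta_rot": [0, 0, 0], "claw": 1}, {"offset": [0.022, 0.0375, -0.025], "delta_rot": [0, 0, 0], "claw": 1}, {"offset": [0.022, 0.0375, -0.025], "delta_rot": [0, 0, 0], "claw": 1}, {"offset": [0, 0, -0.03], "delta_rot": [0, 0, 0], "claw": 1}, {"offset": [0, 0, 0], "delta_rot": [0, 0, 0], "claw": 1}, {"offset": [0, 0, 0], "delta_rot": [0, 0, 0], "claw": 1}]'

```text
time: 2.38
tcp_pos: [512.4, -124.2, 102.3]
orientation: [[-0.939, -0.344, 0.001], [-0.344, 0.939, -0.0], [-0.001, -0.001, -1.0]]
contact_force: [0.7, -0.1, -0.2]
width: 0.001
```

Run:
```python
from h import *
print(state()['tcp_pos'],state()['contact_force'])
snap('wrist','w1')
for n in ('supply_on','supply_off'):
  for d in find_in(n,'wrist')[:2]: print(n,round(d['score'],2),d['centre'],px2z('wrist',d['centre'],85))
i=camera_info('wrist')
p=np.array(state()['tcp_pos'],float); p[2]=85
print(cv2.projectPoints(p.reshape(1,3),np.array(i['rvec'],float),np.array(i['tvec'],float),np.array(i['camera_matrix'],float),np.array([i['k1'],0,0,0,0.]))[0])
```

```text
[ 512.39834873 -124.2471552   102.33962271] [ 0.7310723  -0.10292396 -0.20333678]
supply_on 0.57 [324.1, 289.5] [ 508.78080706 -126.38613328   85.        ]
supply_off 0.9 [178.4, 187.1] [ 486.80893047 -195.34083687   85.        ]
[[[325.48275072 298.79737162]]]
```

View pics/w1.png

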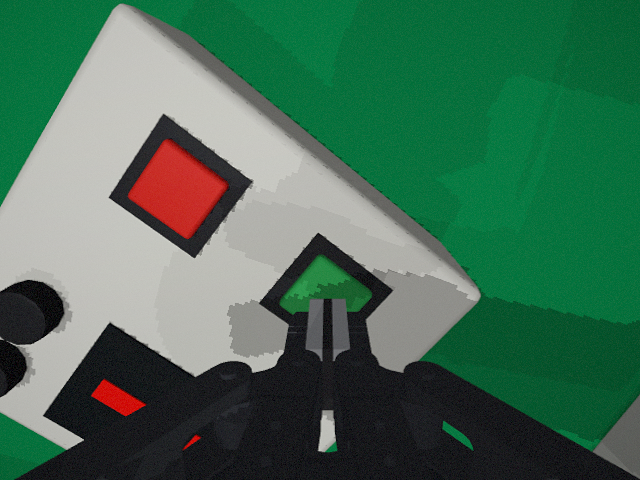

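The green key is centred under the fingertips, with the key at about (325,300) and the tip at (325,299). I'll descend.

>>> step_arm --increments '[{"offset": [0, 0.001, -0.012], "delta_rot": [0, 0, 0], "claw": 1}, {"offset": [0, 0, 0], "delta_rot": [0, 0, 0], "claw": 1}, {"offset": [0, 0, -0.001], "delta_rot": [0, 0, 0], "claw": 1}, {"offset": [0, 0, -0.001], "delta_rot": [0, 0, 0], "claw": 1}, {"offset": [0, 0, 0], "delta_rot": [0, 0, 0], "claw": 1}]'

```text
time: 3.15
tcp_pos: [512.0, -122.9, 87.3]
orientation: [[-0.939, -0.344, 0.0], [-0.344, 0.939, -0.0], [0.0, -0.0, -1.0]]
contact_force: [-0.4, -0.4, -0.1]
width: -0.002
```

>>> step_arm --increments '[{"offset": [0, 0, -0.001], "delta_rot": [0, 0, 0], "claw": 1}, {"offset": [0, 0, -0.001], "delta_rot": [0, 0, 0], "claw": 1}, {"offset": [0, 0, 0], "delta_rot": [0, 0, 0], "claw": 1}]'

```text
time: 3.52
tcp_pos: [511.9, -122.9, 85.2]
orientation: [[-0.939, -0.344, -0.0], [-0.344, 0.939, -0.0], [0.0, 0.0, -1.0]]
contact_force: [0.4, -0.9, -0.1]
width: -0.003
```

>>> step_arm --increments '[{"offset": [0, 0, -0.001], "delta_rot": [0, 0, 0], "claw": 1}, {"offset": [0, 0, 0], "delta_rot": [0, 0, 0], "claw": 1}]'

```text
time: 3.78
tcp_pos: [512.0, -122.9, 84.4]
orientation: [[-0.939, -0.344, 0.0], [-0.344, 0.939, -0.0], [-0.0, -0.0, -1.0]]
contact_force: [-0.2, 0.5, 3.0]
width: 0.004
```

>>> step_arm --increments '[{"offset": [0, 0, -0.001], "delta_rot": [0, 0, 0], "claw": 1}, {"offset": [0, 0, 0], "delta_rot": [0, 0, 0], "claw": 1}]'

```text
time: 4.03
tcp_pos: [512.0, -122.9, 83.4]
orientation: [[-0.939, -0.344, 0.0], [-0.344, 0.939, -0.0], [-0.0, -0.0, -1.0]]
contact_force: [-1.6, 0.6, 4.6]
width: 0.001
```

>>> step_arm --increments '[{"offset": [0, 0, -0.001], "delta_rot": [0, 0, 0], "claw": 1}, {"offset": [0, 0, 0], "delta_rot": [0, 0, 0], "claw": 1}]'

```text
time: 4.28
tcp_pos: [512.0, -122.9, 82.6]
orientation: [[-0.939, -0.344, 0.0], [-0.344, 0.939, -0.0], [-0.0, -0.0, -1.0]]
contact_force: [-3.0, 0.6, 7.6]
width: 0.005
```

I feel 7.6 N. I'll hold it briefly and then lift.

>>> step_arm --increments '[{"offset": [0, 0, 0], "delta_rot": [0, 0, 0], "claw": 1}, {"offset": [0, 0, 0], "delta_rot": [0, 0, 0], "claw": 1}, {"offset": [0, 0, 0], "delta_rot": [0, 0, 0], "claw": 1}]'

```text
time: 4.65
tcp_pos: [512.0, -122.9, 82.6]
orientation: [[-0.939, -0.344, 0.0], [-0.344, 0.939, -0.0], [-0.0, -0.0, -1.0]]
contact_force: [-1.6, 0.7, 6.3]
width: 0.001
```

>>> step_arm --increments '[{"offset": [0, 0, 0.01], "delta_rot": [0, 0, 0], "claw": 1}, {"offset": [0, 0, 0.04], "delta_rot": [0, 0, 0], "claw": 1}, {"offset": [0, 0, 0.03], "delta_rot": [0, 0, 0], "claw": 1}, {"offset": [-0.008, 0.046, 0], "delta_rot": [0, 0, 0], "claw": 1}, {"offset": [-0.008, 0.046, 0], "delta_rot": [0, 0, 0], "claw": 1}, {"offset": [-0.008, 0.046, 0], "delta_rot": [0, 0, 0], "claw": 1}, {"offset": [-0.008, 0.046, 0], "delta_rot": [0, 0, 0], "claw": 1}, {"offset": [-0.008, 0.046, 0], "delta_rot": [0, 0, 0], "claw": 1}]'

```text
time: 5.65
tcp_pos: [471.5, 108.6, 162.7]
orientation: [[-0.939, -0.344, 0.0], [-0.344, 0.939, 0.0], [-0.0, 0.0, -1.0]]
contact_force: [1.1, 0.3, 0.4]
width: 0.002
```

>>> step_arm --increments '[{"offset": [-0.007, 0.044, 0], "delta_rot": [0, 0, 0], "claw": 1}, {"offset": [-0.007, 0.043, 0], "delta_rot": [0, 0, 0], "claw": 1}, {"offset": [0, 0, -0.04], "delta_rot": [0, 0, 0], "claw": 1}, {"offset": [0, 0, -0.035], "delta_rot": [0, 0, 0], "claw": 1}, {"offset": [0, 0, 0], "delta_rot": [0, 0, 0], "claw": 1}, {"offset": [0, 0, 0], "delta_rot": [0, 0, 0], "claw": 1}]'

```text
time: 6.4
tcp_pos: [458.6, 194.5, 88.5]
orientation: [[-0.939, -0.344, 0.001], [-0.344, 0.939, 0.0], [-0.001, 0.0, -1.0]]
contact_force: [0.7, -0.4, 1.1]
width: -0.001
```

Run:
```python
from h import *
print(state()['tcp_pos'],state()['contact_force'])
snap('wrist','w2')
i=camera_info('wrist')
p=np.array(state()['tcp_pos'],float); p[2]=65
print(cv2.projectPoints(p.reshape(1,3),np.array(i['rvec'],float),np.array(i['tvec'],float),np.array(i['camera_matrix'],float),np.array([i['k1'],0,0,0,0.]))[0])
```

```text
[458.62691758 194.49262664  88.50934534] [ 0.73614649 -0.36879752  1.1255388 ]
[[[325.50504149 292.64622102]]]
```

View pics/w2.png

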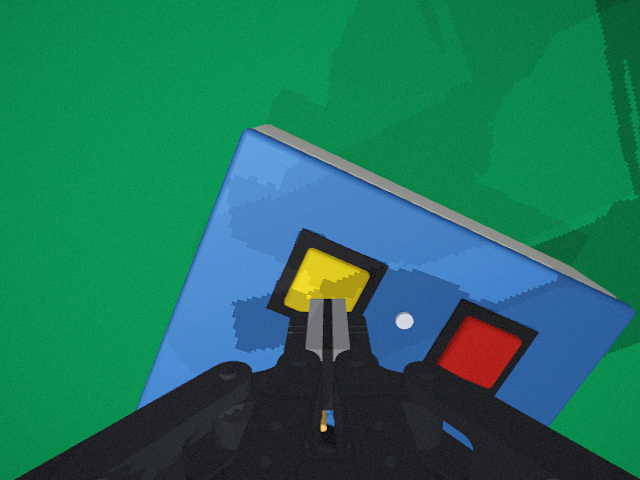

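The yellow key is centred at about (327,288), against the tip at (325,293). That is good enough, so I'll descend.

>>> step_arm --increments '[{"offset": [-0.001, 0.001, -0.018], "delta_rot": [0, 0, 0], "claw": 1}, {"offset": [0, 0, 0], "delta_rot": [0, 0, 0], "claw": 1}, {"offset": [0, 0, -0.001], "delta_rot": [0, 0, 0], "claw": 1}, {"offset": [0, 0, -0.001], "delta_rot": [0, 0, 0], "claw": 1}, {"offset": [0, 0, 0], "delta_rot": [0, 0, 0], "claw": 1}]'

```text
time: 7.08
tcp_pos: [457.1, 195.2, 67.7]
orientation: [[-0.939, -0.344, 0.0], [-0.344, 0.939, 0.0], [-0.001, 0.0, -1.0]]
contact_force: [0.9, -0.1, -0.1]
width: -0.001
```

>>> step_arm --increments '[{"offset": [0, 0, -0.001], "delta_rot": [0, 0, 0], "claw": 1}, {"offset": [0, 0, -0.001], "delta_rot": [0, 0, 0], "claw": 1}, {"offset": [0, 0, 0], "delta_rot": [0, 0, 0], "claw": 1}]'

```text
time: 7.45
tcp_pos: [456.9, 195.1, 65.2]
orientation: [[-0.939, -0.344, -0.0], [-0.344, 0.939, -0.0], [0.0, -0.0, -1.0]]
contact_force: [0.8, 0.2, -0.2]
width: -0.001
```

>>> step_arm --increments '[{"offset": [0, 0, -0.001], "delta_rot": [0, 0, 0], "claw": 1}, {"offset": [0, 0, 0], "delta_rot": [0, 0, 0], "claw": 1}]'

```text
time: 7.7
tcp_pos: [457.0, 195.1, 64.4]
orientation: [[-0.939, -0.344, 0.0], [-0.344, 0.939, -0.0], [-0.0, -0.0, -1.0]]
contact_force: [-0.0, -0.5, 3.2]
width: -0.001
```

>>> step_arm --increments '[{"offset": [0, 0, -0.001], "delta_rot": [0, 0, 0], "claw": 1}, {"offset": [0, 0, 0], "delta_rot": [0, 0, 0], "claw": 1}]'

```text
time: 7.95
tcp_pos: [457.0, 195.1, 63.4]
orientation: [[-0.939, -0.344, 0.0], [-0.344, 0.939, -0.0], [-0.0, -0.0, -1.0]]
contact_force: [-1.6, 0.7, 5.1]
width: -0.001
```

>>> step_arm --increments '[{"offset": [0, 0, -0.001], "delta_rot": [0, 0, 0], "claw": 1}, {"offset": [0, 0, 0], "delta_rot": [0, 0, 0], "claw": 1}, {"offset": [0, 0, 0], "delta_rot": [0, 0, 0], "claw": 1}]'

```text
time: 8.32
tcp_pos: [457.0, 195.1, 62.6]
orientation: [[-0.939, -0.344, 0.0], [-0.344, 0.939, 0.0], [-0.0, -0.0, -1.0]]
contact_force: [-2.0, -0.1, 7.2]
width: -0.001
```

I feel 7.2 N. I'll hold it and let go.

>>> step_arm --increments '[{"offset": [0, 0, 0], "delta_rot": [0, 0, 0], "claw": 1}, {"offset": [0, 0, 0], "delta_rot": [0, 0, 0], "claw": 1}, {"offset": [0, 0, 0.01], "delta_rot": [0, 0, 0], "claw": 1}, {"offset": [0, 0, 0.04], "delta_rot": [0, 0, 0], "claw": 1}, {"offset": [0, 0, 0.04], "delta_rot": [0, 0, 0], "claw": 1}, {"offset": [0, 0, 0.03], "delta_rot": [0, 0, 0], "claw": 1}, {"offset": [0, 0, 0], "delta_rot": [0, 0, 0], "claw": 1}, {"offset": [0, 0, 0], "delta_rot": [0, 0, 0], "claw": 1}]'

```text
time: 9.32
tcp_pos: [456.6, 194.9, 182.0]
orientation: [[-0.939, -0.343, -0.0], [-0.343, 0.939, 0.0], [0.0, 0.0, -1.0]]
contact_force: [-0.1, -0.3, 0.5]
width: 0.001
```

Run:
```python
from h import *
s=state();print(s['tcp_pos'],s['contact_force'],s['time'])
snap('side','s2')
```

```text
[456.55789417 194.93653229 182.03909535] [-0.11700007 -0.25593883  0.48326256] 9.325
```

View pics/s2.png

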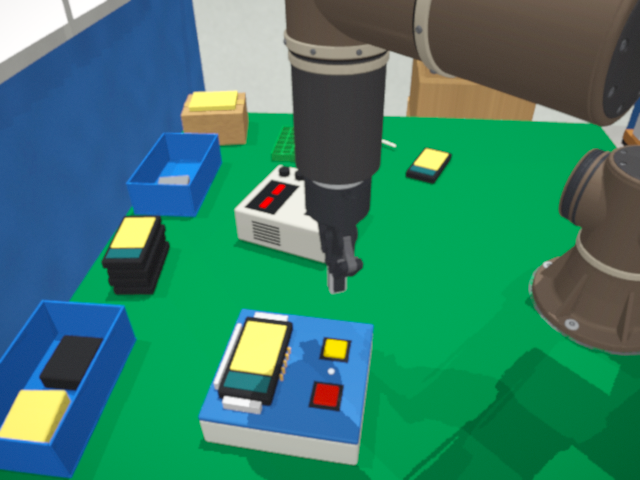

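The gripper hangs clear of everything, with its tip at (338,290). The tester is undisturbed, and the yellow key at (336,349) is where it was before.

```bash
python3 -c "
from bench import *
print(job_done())"
```

```text
the job is handed in; nothing more can be done
None
```

I pressed the green supply key and then the yellow tester key straight down with the closed gripper, let each one go, and handed the job in. `job_done()` gives no verdict, so I don't know how it was judged.

- **Green key:** I pressed at (512, -123) mm until I felt 6.3–7.6 N, with the tip about 2.4 mm below the key's rest height. I held it there for roughly 0.4 s.
- **Yellow key:** I pressed at (457, 195) mm until I felt 7.2 N, again about 2.4 mm down. I held it for roughly 0.4 s.
- **Red keys:** I never went near either of them. The measured spacings from the top camera (75.7 and 80.0 mm) matched the given 76 and 80 mm.
- **Last checks:** At 9.3 s the gripper was about 115 mm above the keys and the force was near zero. The side picture showed the tester undisturbed. In that picture the arm hid the green key, so I did not see it spring back, though the force fell to zero as I lifted off. No picture can resolve the 0.7 mm limit on key height.
- **Problem on the way:** the first move call was refused because `delta_rot` was left out. Nothing moved.

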